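# Load the cassette scanner and latch its window

## Robot

A 6-joint arm with a two-finger parallel gripper is mounted at the origin on a cart in front of the work surface, level with it; the furniture and walls round the work are solid. World frame = base frame: x ahead of the robot, y to its left, z up, the work surface at z = 0. Lengths are in m, angles in rad, forces in N, time in s.
With the tool pointing down it reaches from about 0.225 to 0.875 m from the base axis. Payload 3.4 kg.
Tool frame: the origin (TCP) lies at the very end of the fingers, on their centre line; the grasp point (between the pads) lies 19 mm behind it (manip.pinch_z is the distance from the TCP to the grasp point, in m); z points along the fingers, y is the line along which they close (so a half turn about z gives the same grasp; the last joint's range is limited). The gripper opens to 85 mm and grips with 20 to 120 N. Pads are 22 mm wide; open, the fingers measure 114 mm over their backs; the gripper's body (76 mm by 85 mm) begins 54 mm behind the grasp point. The pads swing forward as they close: fully open they stand 13 mm farther back than shut.
Start: joints at [1.075, 0.276, 1.505, -0, 1.361, -0.121], TCP at [0.211, 0.535, 0.231] pointing down, gripper open.
Joint ranges: [-2.89, 2.89], [-0.75, 2.08], [0.22, 2.7], [-1.18, 4.32], [0.11, 2.71], [-2.7, 2.7]. Speed limits (rad/s): [2.57, 2.57, 3.14, 3.14, 3.14, 3.14].

## Interface

Orientations are given as a unit quaternion [w, x, y, z].
In Python, from rig import manip gives the robot as it stands. The module is installed in compiled form; this text tells all that it offers.
- The arm moves only by the shell command python3 -m jog 'ROWS' [FORCE]. ROWS is JSON, a list of rows, each an object of numbers: "dx", "dy", "dz": the shift along the tool's x, y, z each as a share of 25 cm, from -1 to 1; "ax", "ay", "az": the turn, a rotation vector about the tool's x, y, z each as a share of 90 degrees, from -1 to 1; "grip": the opening, from -1 (shut) to 1 (fully open), so that 0 is half open. A call has 1 to 5 rows; each row is the pose to reach, as a shift and turn from the pose commanded when the call began, along the tool's axes at that moment; what a row does not reach only later rows make up. A row lasts 1/12 s, in which the tool goes at most 41.7 mm and 7.16 degrees, less where a joint would pass 70% of its speed; a pose out of reach is approached as far as the arm can. A call with a number of a shift or a turn outside -1 to 1 is refused whole. A call with a gripper value outside its range is refused whole. The fingers move at their own pace and stop on an object; FORCE is the grip in N (left out, the last holds). Time passes only in rows, so rows that repeat a pose let the fingers close. It gives the time, the measured TCP pose, the force, the opening and the grip force at its end, in the units of the state.
- manip.get_state(): the state, without advancing time (a new reading comes with each control period).
- manip.get_image(name): name is "side" or "top"; returns a dict with "img" (384x512x3 uint8, red, green, blue), "mtx" (3x3 intrinsics, pixels), "world_to_cam" (4x4, takes a point from world to camera coordinates). Camera axes: x right, y down, z forward; pixel columns grow to the right and rows downward; lengths in m; the calibration is good to about 2 mm. A picture is of the moment at which its call begins. There is no depth.
- manip.sign_off(): hands the job in; it is judged then, once.
The state is a dict: "clock": time; "qpos": joint angles; "qd": joint speeds; "effort": joint torques, N m; "position": TCP position; "ee_rot": TCP orientation; "contact_force": force on the tool from outside, world axes, zero at the start; "moment": the same for the moment, N m; "width": finger opening in m; "gripper_force": force on a finger pad.
Only numpy, scipy, OpenCV 4.12 (cv2) and the standard library are available. Lean on these libraries where they do the work, as an engineer would, in place of code of your own. Each camera call takes 0.05 s, during which the arm holds its last target. There are 200 camera calls.

## Task

Put the tissue cassette into the open well of the white scanner, lying flat with its wax block up. Then push the scanner's sliding clear window over it until the spring catch clicks in behind the tooth and the window stays shut by itself; go home gently by feel, do not ram the rubber buffer, and leave the mould, the label roll and the dropper bottle alone.

Things in the scene. Friction and masses are not known exactly. Their poses are not given: they have to be found in the camera images.
- scanner: low white housing fixed to the bench, spanning x -75 to 75, y -140 to 180 mm about its origin on the bench; z up. Top face 50 mm high, aluminium window rails on both long sides up to 67 mm. The window shuts toward +y. On the +y end stands a steel strike plate with a wedge tooth and a rubber buffer; it is adjustable: up to 20 mm nearer or farther in y at each start, not measured
- well (a point): centre of the well's floor: (0, 42, 26) mm in the scanner's frame, same axes. The well is 116 mm (x) by 84 mm (y), 24 mm deep below the housing's top face, open upward where the window is not over it
- window (a joint): how far the clear sliding window (124 by 124 mm, frame up to 71 mm high, catch on it up to 84 mm) has moved toward shut, m. 0 = fully back; its leading edge lies at scanner y = value - 4 mm (starts at 0 to 20 mm). About 1.5 N of friction; stays where left. Latches at a value from 86 to 130 mm, depending on the strike plate
- grip_bar (a point): centre of the window's upright black grip bar near its trailing (-y) edge, at scanner x = 0: 70 mm long (scanner x), 12 mm thick (scanner y), from 60 to 102 mm above the bench (centre 81 mm); moves with the window. Push its -y face toward scanner +y, or pinch it from above
- catch (a joint): lift of the steel spring catch (roller nose) on the window's leading edge, m: 0 = free; climbs the tooth to about 7 mm (4 to 8 N of push over the last 11 mm or so), then drops with a click to 2 mm on the ledge behind the tooth and holds the window shut
- buffer (a joint): compression of the rubber buffer, m, 7 N per mm. The window's leading edge meets it about 1 mm before the catch drops; latched and left alone it stays compressed by 0.5 to 1 mm. Above 2.2 mm (15 N) it is rammed
- cassette_center (a point): centre of the tissue cassette, 6 mm above its underside: 29 mm (x) by 40 mm (y) by 12 mm high, wax block on a slotted plastic base, about 20 g. Starts on the bench left of the scanner, wax up (z up). Grasp its long sides, 29 mm apart along its x
- mould: bystander: steel base mould, 31 by 43 by 12 mm, loose; origin under its centre
- roll: bystander: white label roll, 62 mm wide, 26 mm high, loose; origin under its centre
- dropper: bystander: brown dropper bottle, 36 mm wide, 108 mm high, loose; origin under its centre
Not all that is in view belongs to the job. Leave any red look-alike of the part that bears cassette_center alone.

How it is judged:
On the way, in this order (a step that is already met when the one before it is completed fails the run):
1. the cassette lies in the well, let go, with the window still open (z of cassette_center in the frame of well below 0.011 m and x of cassette_center in the frame of well between -0.048 and 0.048 m and y of cassette_center in the frame of well between -0.034 and 0.034 m and angle between cassette_center's own z axis and vertical below 0.2 rad and contact force between the fingers and cassette below 0.05 N and value of joint window below 0.06 m), for 0.2 s.
2. the catch rides up over the tooth of the strike (value of joint catch above 0.0055 m).
At the end, for the whole second after the job is handed in: The window is shut (joint above 86 mm) and at rest, its catch dropped behind the tooth (catch lift 1 to 3.5 mm), and the cassette lies flat on the well's floor, wax up (tilt under 0.2 rad, centre less than 11 mm above the floor, within the well) (value of joint window above 0.086 m and value of joint catch between 0.001 and 0.0035 m and velocity of joint window between -0.005 and 0.005 m/s and z of cassette_center in the frame of well below 0.011 m and x of cassette_center in the frame of well between -0.048 and 0.048 m and y of cassette_center in the frame of well between -0.034 and 0.034 m and angle between cassette_center's own z axis and vertical below 0.2 rad); the robot touches nothing.
It fails at once if the window is rammed: the rubber buffer is compressed by more than 2.2 mm (15 N) (value of joint buffer above 0.0022 m).
It fails at once if the mould is disturbed (moved 20 mm) (distance of mould from where it was at the start of the episode above 0.02 m).
It fails at once if the label roll is disturbed (moved 20 mm) (distance of roll from where it was at the start of the episode above 0.02 m).
It fails at once if the dropper bottle is disturbed (moved 20 mm) (distance of dropper from where it was at the start of the episode above 0.02 m).
It also fails if it takes over 54 s, if anything falls off the work surface, if the arm or the gripper's body presses on something with over 40 N, if the wrist force passes 120 N, or if a joint passes its speed limit or range.

## Working session

There is one attempt and no reset: what is moved stays moved. The work goes in short steps, Python scripts to look and compute and a shell command to move; the robot and the scene stay as the last step left them, time stands still between calls to the robot, and variables do not carry over. Pictures are saved under pics/ and viewed, at most 10 in all, crops included, and the job is handed in when it is done.

```bash
mkdir -p pics; cat > h.py <<'E'
import numpy as np,cv2
from rig import manip
def snap(n,f):
    d=manip.get_image(n); cv2.imwrite('pics/'+f,d['img'][:,:,::-1]); np.savez('pics/'+f+'.npz',**d); return d
def ray(d,u,v,z):
    K=np.array(d['mtx']);T=np.array(d['world_to_cam']);R=T[:3,:3];c=-R.T@T[:3,3]
    r=R.T@np.linalg.inv(K)@np.array([u,v,1.]); return c+r*(z-c[2])/r[2]
def proj(d,p):
    T=np.array(d['world_to_cam']);q=np.array(d['mtx'])@(T[:3,:3]@np.array(p)+T[:3,3]);return q[:2]/q[2]
def delta(p):
    "world shift -> tool rows units"
    from scipy.spatial.transform import Rotation as Ro
    s=manip.get_state();w,x,y,z=s['ee_rot'];R=Ro.from_quat([x,y,z,w]).as_matrix()
    return R.T@(np.array(p)-s['position'])/.25,R
E
python3 - <<'E'
from h import *
for n in('top','side'):
    d=snap(n,n+'1.png')
    T=np.array(d['world_to_cam']);print(n,-T[:3,:3].T@T[:3,3],d['mtx'][0][0])
s=manip.get_state();print(s); print(delta([0,0,0]))
E
```

```text
top [0.41731769 0.15966807 0.96531124] 394.8769567042587
side [ 0.22330191 -0.59233215  0.78123695] 388.0321011801722
{'clock': 0.1, 'qpos': array([ 1.07499187e+00,  2.76529609e-01,  1.50600322e+00, -3.70530423e-05,
        1.36072251e+00, -1.21003124e-01]), 'qd': array([ 2.10430222e-04, -1.27582107e-03, -3.07913804e-03,  1.20459582e-05,
        2.94131075e-03,  7.36408678e-05]), 'effort': array([-1.01843057e-05, -4.17703092e+01, -2.46405280e+01, -1.07382350e-04,
        5.79567393e-03,  4.26696118e-06]), 'position': array([0.21029016, 0.53465224, 0.23052877]), 'ee_rot': array([-2.35082958e-04,  1.86301827e-01,  9.82492208e-01, -7.97618379e-04]), 'contact_force': array([-0.11281521, -0.03213228,  0.39244261]), 'moment': array([ 0.00482593, -0.02755505,  0.00560364]), 'gripper_force': 0.0, 'width': 0.08529098346808232}
(array([-2.85162641e-04, -2.29655687e+00,  9.25916884e-01]), array([[-9.30583148e-01,  3.66079811e-01, -7.59129870e-04],
       [ 3.66080561e-01,  9.30581986e-01, -1.47971491e-03],
       [ 1.64738827e-04, -1.65490045e-03, -9.99998617e-01]]))
```

View pics/top1.png

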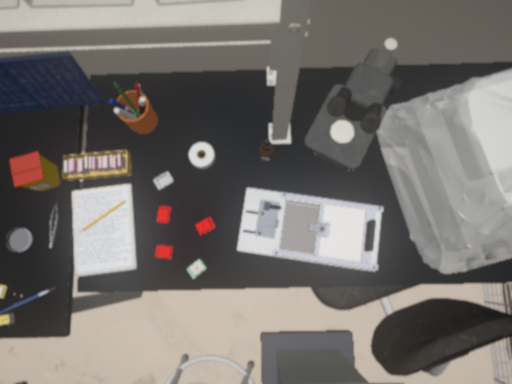

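View pics/side1.png

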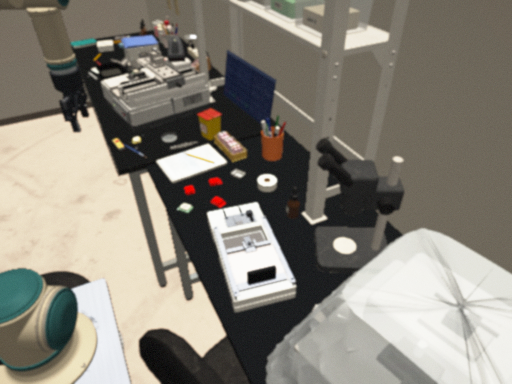

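The top view shows the scanner at about (310,230), with its strike end at the left (265,218) and the grip bar at (371,235). The cassette candidate is at (196,268), the mould at (163,180), and there are three red look-alikes. Next I'll measure these.

```bash
python3 - <<'E'
from h import *
d=dict(np.load('pics/top1.png.npz'));im=d['img']
c=im[170:290,145:395];cv2.imwrite('pics/c1.png',cv2.resize(c,None,fx=3.2,fy=3.2,interpolation=cv2.INTER_CUBIC)[:,:,::-1])
hsv=cv2.cvtColor(im,cv2.COLOR_RGB2HSV);g=im.max(2)
m=(g>95).astype(np.uint8)
m[:,:140]=0;m[:150]=0;m[288:]=0;m[:,386:]=0
for k in cv2.findContours(m,cv2.RETR_EXTERNAL,cv2.CHAIN_APPROX_NONE)[0]:
    if cv2.contourArea(k)<60: continue
    r=cv2.minAreaRect(k);b=cv2.boxPoints(r);big=r[1][0]*r[1][1]>3000
    z=.05 if big else .012
    P=np.array([ray(d,*p,z)[:2] for p in b]);print(r,im[int(r[0][1]),int(r[0][0])]);print(P.round(3).tolist(),P.mean(0).round(4),np.linalg.norm(P[1]-P[0]).round(4),np.linalg.norm(P[2]-P[1]).round(4))
    e=P[1]-P[0];print('ang',np.degrees(np.arctan2(e[1],e[0])))
# grip bar dark blob
m=(im.max(2)<75).astype(np.uint8);m[:,:355]=0;m[:,382:]=0;m[:215]=0;m[258:]=0
for k in cv2.findContours(m,cv2.RETR_EXTERNAL,cv2.CHAIN_APPROX_NONE)[0]:
    if cv2.contourArea(k)>40:
        r=cv2.minAreaRect(k);print('bar',r,[ray(d,*p,.102)[:2].round(4).tolist() for p in cv2.boxPoints(r)],ray(d,*r[0],.102))
E
```

```text
((195.93463134765625, 268.2730712890625), (14.208338737487793, 18.856746673583984), 52.12501525878906) [210 201 192]
[[0.42, 0.348], [0.446, 0.313], [0.42, 0.292], [0.393, 0.327]] [0.4198 0.32  ] 0.0441 0.034
ang -53.28600254647706
((163.30999755859375, 251.32998657226562), (18.24335479736328, 14.707822799682617), 8.13010311126709) [220  54  49]
[[0.448, 0.423], [0.482, 0.419], [0.475, 0.375], [0.441, 0.379]] [0.4615 0.3988] 0.0348 0.0444
ang -6.7949776761771155
((204.80003356933594, 225.60003662109375), (14.310833930969238, 18.782970428466797), 63.43495178222656) [223  50  44]
[[0.527, 0.327], [0.547, 0.286], [0.515, 0.271], [0.496, 0.312]] [0.521 0.299] 0.0453 0.0352
ang -64.47745143248929
((163.27999877929688, 214.03997802734375), (13.859292984008789, 18.950462341308594), 8.13010311126709) [219  52  49]
[[0.532, 0.42], [0.578, 0.415], [0.572, 0.381], [0.526, 0.387]] [0.5518 0.4008] 0.0464 0.0344
ang -6.710364759943816
((311.04998779296875, 229.15000915527344), (143.82553100585938, 68.44793701171875), 8.130102157592773) [172 174 181]
[[0.452, 0.224], [0.611, 0.199], [0.553, -0.132], [0.4, -0.097]] [0.504  0.0483] 0.1602 0.336
ang -8.961803628927044
((162.88235473632812, 179.9705810546875), (13.891386032104492, 19.37933921813965), 59.03623962402344) [199 198 198]
[[0.64, 0.433], [0.665, 0.392], [0.634, 0.374], [0.61, 0.415]] [0.6372 0.4036] 0.0477 0.036
ang -59.22025205509874
((201.0, 159.0), (18.0, 26.0), 90.0) [202 198 192]
[[0.713, 0.342], [0.711, 0.276], [0.664, 0.276], [0.666, 0.341]] [0.6885 0.3089] 0.0656 0.0467
ang -91.62181603964484
```

View pics/c1.png

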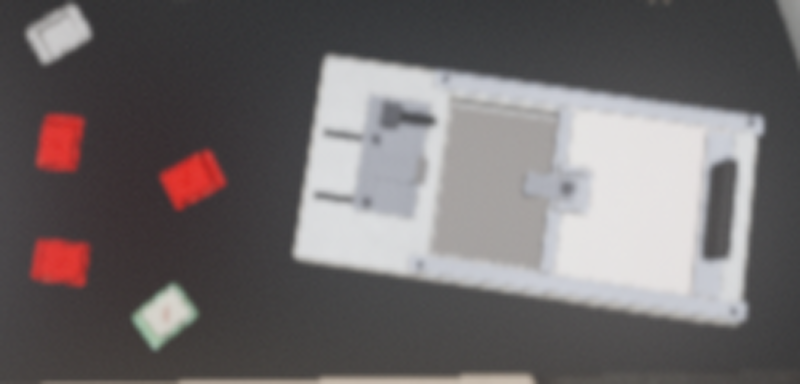

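The crop shows the green cassette, wax up, at crop (165,316). The scanner's left corners are at (327,55) and (295,258), the rail screws at (446,78), (758,124), (420,265) and (736,312), the bar at (722,210), the window's leading edge at about x=553, and the roller/catch at (545,186).

```bash
python3 - <<'E'
from h import *
d=dict(np.load('pics/top1.png.npz'))
f=lambda u,v,z:ray(d,145+u/3.2-.35,170+v/3.2-.35,z)[:2]
A=f(327,55,.05);B=f(295,258,.05);print('left cor',A,B,np.linalg.norm(A-B))
s=[f(446,78,.067),f(758,124,.067),f(420,265,.067),f(736,312,.067)]
for a,b in((0,1),(2,3)):
    e=s[a]-s[b];print('rail',s[a],s[b],np.linalg.norm(e),np.degrees(np.arctan2(-e[0],e[1])))
e=A-B;print('end ang',np.degrees(np.arctan2(e[1],e[0])))
ex=s[0]-s[2]+s[1]-s[3];ey=s[0]-s[1]+s[2]-s[3];ey/=np.linalg.norm(ey);exx=np.array([ey[1],-ey[0]]);print(ey,exx)
O=(A+B)/2-.18*ey;print('O',O)
# from rails: centre line
mc=sum(s)/4;print('rail mid in scanner',[(mc-O)@exx,(mc-O)@ey])
F=lambda p:(((p-O)@exx).round(4),((p-O)@ey).round(4))
print('well',O+.042*ey, 'bar top',F(f(725,210,.102)),F(f(738,210,.102)),'lead',F(f(557,186,.06)),'roller/catch nose',F(f(524,183,.08)),'strike',F(f(422,170,.075)))
print('bar ends',F(f(728,160,.102)),F(f(720,260,.102)))
np.savez('sc.npz',O=O,ex=exx,ey=ey)
E
```

```text
left cor [0.606344   0.19386727] [0.45816552 0.21956653] 0.15039053743510805
rail [0.58360872 0.10756537] [ 0.54443962 -0.11360228] 0.22460931745877566 -10.043027544865101
rail [0.45049379 0.13060988] [ 0.41314599 -0.08759952] 0.22138248009595915 -9.712394289022958
end ang -9.839194220390333
[0.17156643 0.98517255] [ 0.98517255 -0.17156643]
O [0.50137281 0.02938584]
rail mid in scanner [np.float64(5.6163545212150774e-05), np.float64(-0.02043585368535066)]
well [0.5085786  0.07076309] bar top (np.float64(-0.0017), np.float64(-0.1072)) (np.float64(-0.0004), np.float64(-0.1158)) lead (np.float64(0.0027), np.float64(0.0018)) roller/catch nose (np.float64(-0.001), np.float64(0.0273)) strike (np.float64(-0.0019), np.float64(0.0991))
bar ends (np.float64(0.0325), np.float64(-0.1059)) (np.float64(-0.0357), np.float64(-0.1071))
```

```bash
python3 -m jog '[{"dx":-0.6,"dy":-0.27,"dz":0.2,"az":0.353,"grip":0.3},{"dx":-0.6,"dy":-0.27,"dz":0.2,"az":0.353,"grip":0.3},{"dx":-0.6,"dy":-0.27,"dz":0.2,"az":0.353,"grip":0.3},{"dx":-0.6,"dy":-0.27,"dz":0.2,"az":0.353,"grip":0.3},{"dx":-0.6,"dy":-0.27,"dz":0.2,"az":0.353,"grip":0.3}]' 30; python3 - <<'E'
from h import *
D,R=delta([.42,.32,.09]);print(D.round(3),R.round(3),np.degrees(np.arctan2(R[1,1],R[0,1])))
E
```

```text
[-1.095 -0.491  0.563] [[-0.931  0.366 -0.001]
 [ 0.366  0.931 -0.001]
 [ 0.    -0.002 -1.   ]] 68.52591792375914schema error: expected keys dx, dy, dz, ax, ay, az, grip
```

```bash
python3 -m jog '[{"dx":-0.6,"dy":-0.27,"dz":0.2,"ax":0,"ay":0,"az":0.353,"grip":0.3},{"dx":-0.6,"dy":-0.27,"dz":0.2,"ax":0,"ay":0,"az":0.353,"grip":0.3},{"dx":-0.6,"dy":-0.27,"dz":0.2,"ax":0,"ay":0,"az":0.353,"grip":0.3},{"dx":-0.6,"dy":-0.27,"dz":0.2,"ax":0,"ay":0,"az":0.353,"grip":0.3},{"dx":-0.6,"dy":-0.27,"dz":0.2,"ax":0,"ay":0,"az":0.353,"grip":0.3}]' 30; python3 - <<'E'
from h import *
D,R=delta([.42,.32,.09]);print(D.round(3),R.round(3),np.degrees(np.arctan2(R[1,1],R[0,1])))
E
```

```text
clock: 0.52
position: [0.328, 0.4119, 0.1788]
ee_rot: [0.001, 0.452, 0.892, -0.003]
contact_force: [-0.8, 0.7, -0.2]
width: 0.0553
gripper_force: 0.0
[-0.512  0.081  0.357] [[-0.591  0.807 -0.001]
 [ 0.806  0.591 -0.007]
 [-0.005 -0.005 -1.   ]] 36.24343880680382
```

```bash
python3 -m jog '[{"dx":-0.512,"dy":0.081,"dz":0.357,"ax":0,"ay":0,"az":0,"grip":0.3},{"dx":-0.512,"dy":0.081,"dz":0.357,"ax":0,"ay":0,"az":0,"grip":0.3},{"dx":-0.512,"dy":0.081,"dz":0.357,"ax":0,"ay":0,"az":0,"grip":0.3},{"dx":-0.512,"dy":0.081,"dz":0.357,"ax":0,"ay":0,"az":0,"grip":0.3},{"dx":-0.512,"dy":0.081,"dz":0.357,"ax":0,"ay":0,"az":0,"grip":0.3}]'; python3 - <<'E'
from h import *
D,R=delta([.42,.32,.002]);print(D.round(3),np.degrees(np.arctan2(R[1,1],R[0,1])))
d=snap('side','s2.png');p=[int(v) for v in proj(d,[.42,.32,.04])];print(p)
y,x=max(p[1]-60,0),p[0]-80
cv2.imwrite('pics/s2c.png',cv2.resize(d['img'][y:y+120,x:x+160],None,fx=4,fy=4,interpolation=cv2.INTER_CUBIC)[:,:,::-1])
# cassette in the first side view, cross check with rays
d=dict(np.load('pics/side1.png.npz'));im=d['img'];q=proj(d,[.42,.32,.006]);print('pred',q)
hsv=cv2.cvtColor(im,cv2.COLOR_RGB2HSV);m=(im.max(2)>95).astype(np.uint8);m2=np.zeros_like(m);u,v=map(int,q);m2[v-14:v+14,u-14:u+14]=m[v-14:v+14,u-14:u+14]
k=max(cv2.findContours(m2,0,1)[0],key=cv2.contourArea);M=cv2.moments(k);c=(M['m10']/M['m00'],M['m01']/M['m00']);print(c,ray(d,*c,.007))
E
```

```text
clock: 0.93
position: [0.4191, 0.3224, 0.0882]
ee_rot: [-0.001, 0.45, 0.893, -0.003]
contact_force: [-0.6, -1.1, -0.4]
width: 0.0556
gripper_force: 0.0
[-0.009 -0.001  0.345] 36.533736382544916
[182, 198]
pred [184.43372309 206.99030908]
(185.09895833333334, 207.15277777777774) [0.42133205 0.31714415 0.007     ]
```

View pics/s2c.png

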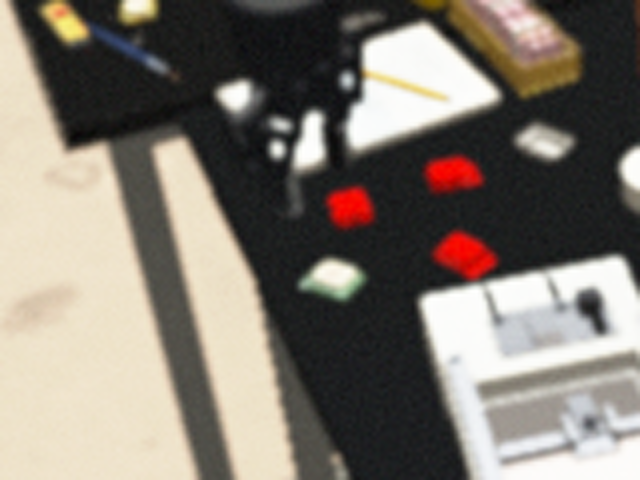

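The side crop shows the fingertips at (290,210) and (335,165), straddling the cassette at (335,278) once their height is allowed for. The side-view ray agrees to within 3 mm, so I'll descend and grip.

```bash
python3 -m jog '[{"dx":-0.012,"dy":0,"dz":0.12,"ax":0,"ay":0,"az":0,"grip":0.3},{"dx":-0.012,"dy":0,"dz":0.22,"ax":0,"ay":0,"az":0,"grip":0.3},{"dx":-0.012,"dy":0,"dz":0.29,"ax":0,"ay":0,"az":0,"grip":0.3},{"dx":-0.012,"dy":0,"dz":0.34,"ax":0,"ay":0,"az":0,"grip":0.3},{"dx":-0.012,"dy":0,"dz":0.34,"ax":0,"ay":0,"az":0,"grip":0.3}]'; python3 -m jog '[{"dx":0,"dy":0,"dz":0,"ax":0,"ay":0,"az":0,"grip":-0.9},{"dx":0,"dy":0,"dz":0,"ax":0,"ay":0,"az":0,"grip":-0.9},{"dx":0,"dy":0,"dz":0,"ax":0,"ay":0,"az":0,"grip":-0.9},{"dx":0,"dy":0,"dz":0,"ax":0,"ay":0,"az":0,"grip":-0.9},{"dx":0,"dy":0,"dz":0,"ax":0,"ay":0,"az":0,"grip":-0.9}]' 25
```

```text
clock: 1.4
position: [0.4178, 0.3246, 0.0053]
ee_rot: [-0.001, 0.448, 0.894, -0.002]
contact_force: [-0.8, 0.9, -0.2]
width: 0.0557
gripper_force: 0.0
clock: 1.82
position: [0.4207, 0.3255, 0.0085]
ee_rot: [0.001, 0.448, 0.894, 0.001]
contact_force: [-1.8, 1.4, 6.6]
width: 0.0213
gripper_force: 25.0
```

```bash
python3 - <<'E'
from h import *
d=snap('side','s3.png');y,x=140,130
t=snap('top','t3.png')
a=cv2.resize(d['img'][165:240,140:230],(400,333),interpolation=cv2.INTER_CUBIC);b=cv2.resize(t['img'][232:307,155:245],(400,333),interpolation=cv2.INTER_CUBIC)
cv2.imwrite('pics/c3.png',np.hstack([a,b])[:,:,::-1]);s=manip.get_state();print(s['position'],s['contact_force'],s['width'],s['qpos'])
print(proj(d,s['position'])-[140,165],proj(t,s['position'])-[155,232])
E
```

```text
[0.42072121 0.3255629  0.00853644] [-1.22223725  1.34992815  6.95862825] 0.02138534285698899 [ 5.27140512e-01  4.33342211e-01  1.90268987e+00  1.21209818e-03
  8.02526613e-01 -1.14769300e-01]
[43.98066141 40.2527955 ] [38.84179411 35.90841981]
```

View pics/c3.png

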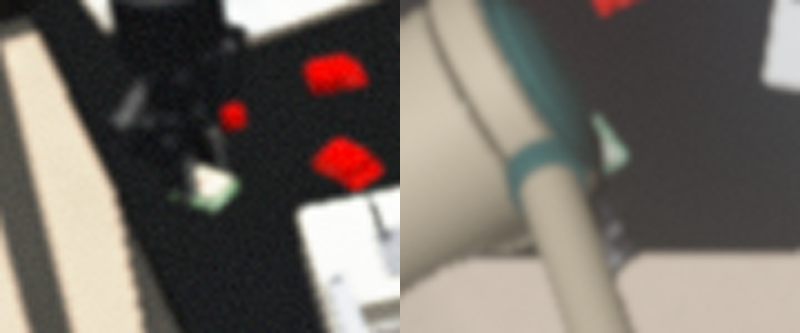

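The fingers seem to have ridden onto the base's edge and gripped only the narrower wax block, about 6 mm off along the long axis. I'll open, re-read the pose and correct.

```bash
python3 -m jog '[{"dx":0,"dy":0,"dz":0,"ax":0,"ay":0,"az":0,"grip":0.1},{"dx":0,"dy":0,"dz":0,"ax":0,"ay":0,"az":0,"grip":0.1},{"dx":0,"dy":0,"dz":0,"ax":0,"ay":0,"az":0,"grip":0.1},{"dx":0,"dy":0,"dz":0,"ax":0,"ay":0,"az":0,"grip":0.1}]'; python3 -m jog '[{"dx":0,"dy":0,"dz":-0.08,"ax":0,"ay":0,"az":0,"grip":0.3},{"dx":0,"dy":0,"dz":-0.16,"ax":0,"ay":0,"az":0,"grip":0.3},{"dx":0,"dy":0,"dz":-0.2,"ax":0,"ay":0,"az":0,"grip":0.3},{"dx":0,"dy":0,"dz":-0.2,"ax":0,"ay":0,"az":0,"grip":0.3},{"dx":0,"dy":0,"dz":-0.2,"ax":0,"ay":0,"az":0,"grip":0.3}]'; python3 - <<'E'
from h import *
d=snap('side','s4.png');im=d['img']
hsv=cv2.cvtColor(im,cv2.COLOR_RGB2HSV)
c=im[175:240,140:225]
cv2.imwrite('pics/c4.png',cv2.resize(c,None,fx=7,fy=7,interpolation=cv2.INTER_CUBIC)[:,:,::-1])
D,R=delta([.42,.319,.002]);print(D.round(3))
E
```

```text
clock: 2.25
position: [0.4199, 0.3244, 0.007]
ee_rot: [-0.0, 0.448, 0.894, -0.0]
contact_force: [0.8, 0.1, 0.6]
width: 0.0469
gripper_force: 0.0
clock: 2.67
position: [0.4202, 0.3246, 0.0572]
ee_rot: [0.0, 0.448, 0.894, 0.0]
contact_force: [0.8, -0.4, -0.1]
width: 0.0555
gripper_force: 0.0
[-0.018 -0.011  0.218]
```

View pics/c4.png

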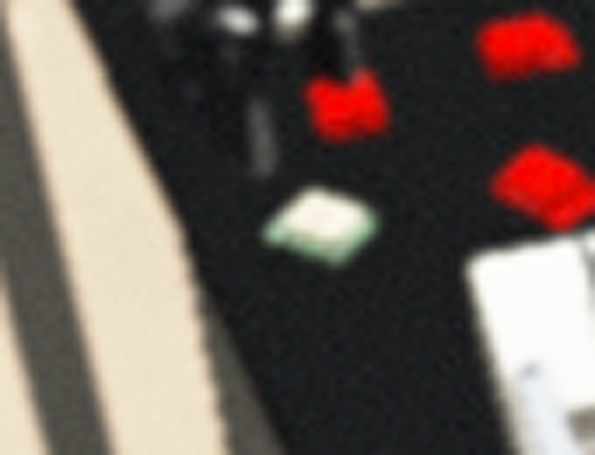

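The crop shows the cassette still flat and where it was, at (320,225). I'll correct 6 mm along the long axis and go about 5 mm deeper.

```bash
python3 -m jog '[{"dx":-0.02,"dy":-0.008,"dz":0.08,"ax":0,"ay":0,"az":0,"grip":0.2},{"dx":-0.02,"dy":-0.008,"dz":0.16,"ax":0,"ay":0,"az":0,"grip":0.2},{"dx":-0.02,"dy":-0.008,"dz":0.22,"ax":0,"ay":0,"az":0,"grip":0.2},{"dx":-0.02,"dy":-0.008,"dz":0.22,"ax":0,"ay":0,"az":0,"grip":0.2},{"dx":-0.02,"dy":-0.008,"dz":0.22,"ax":0,"ay":0,"az":0,"grip":0.2}]'; python3 -m jog '[{"dx":0,"dy":0,"dz":0,"ax":0,"ay":0,"az":0,"grip":-0.2},{"dx":0,"dy":0,"dz":0,"ax":0,"ay":0,"az":0,"grip":-0.2},{"dx":0,"dy":0,"dz":0,"ax":0,"ay":0,"az":0,"grip":-0.2},{"dx":0,"dy":0,"dz":0,"ax":0,"ay":0,"az":0,"grip":-0.2}]' 25
```

```text
clock: 3.13
position: [0.4201, 0.3186, 0.0006]
ee_rot: [-0.001, 0.448, 0.894, -0.002]
contact_force: [0.7, 0.8, 0.3]
width: 0.0512
gripper_force: 0.0
clock: 3.47
position: [0.4219, 0.3197, 0.0029]
ee_rot: [0.0, 0.448, 0.894, 0.001]
contact_force: [-0.5, 1.1, -0.3]
width: 0.0342
gripper_force: 0.0
```

```bash
python3 -m jog '[{"dx":0,"dy":0,"dz":0,"ax":0,"ay":0,"az":0,"grip":-0.9},{"dx":0,"dy":0,"dz":0,"ax":0,"ay":0,"az":0,"grip":-0.9},{"dx":0,"dy":0,"dz":0,"ax":0,"ay":0,"az":0,"grip":-0.9},{"dx":0,"dy":0,"dz":0,"ax":0,"ay":0,"az":0,"grip":-0.9}]' 25
```

```text
clock: 3.8
position: [0.4218, 0.3197, 0.0029]
ee_rot: [0.0, 0.448, 0.894, 0.001]
contact_force: [-0.8, 0.2, 6.6]
width: 0.0272
gripper_force: 24.7
```

```bash
python3 -m jog '[{"dx":0,"dy":0,"dz":-0.04,"ax":0,"ay":0,"az":0,"grip":-0.9},{"dx":0,"dy":0,"dz":-0.14,"ax":0,"ay":0,"az":0,"grip":-0.9},{"dx":0,"dy":0,"dz":-0.3,"ax":0,"ay":0,"az":0,"grip":-0.9},{"dx":0,"dy":0,"dz":-0.44,"ax":0,"ay":0,"az":0,"grip":-0.9},{"dx":0,"dy":0,"dz":-0.48,"ax":0,"ay":0,"az":0,"grip":-0.9}]' 25; python3 - <<'E'
from h import *
d=snap('side','s5.png');im=d['img'];s=manip.get_state();p=proj(d,s['position']);print(p,s['position'],s['width'],s['contact_force'])
u,v=map(int,p);c=im[v-35:v+35,u-45:u+45]
cv2.imwrite('pics/c5.png',cv2.resize(c,None,fx=7,fy=7,interpolation=cv2.INTER_CUBIC)[:,:,::-1])
k=np.load('sc.npz');W=k['O']+.052*k['ey'];D,R=delta([*W,.14]);print(W,D.round(3),np.degrees(np.arctan2(R[1,1],R[0,1])))
E
```

```text
clock: 4.22
position: [0.4241, 0.321, 0.1278]
ee_rot: [0.003, 0.448, 0.894, 0.004]
contact_force: [1.0, -0.1, 0.5]
width: 0.0275
gripper_force: 24.8
[180.27273493 174.41176163] [0.42427697 0.32105443 0.12757586] 0.02707653277997453 [1.08674379 0.3850415  1.46945213]
[0.51029426 0.08061481] [-0.976 -0.299 -0.052] 36.765707291060615
```

View pics/c5.png

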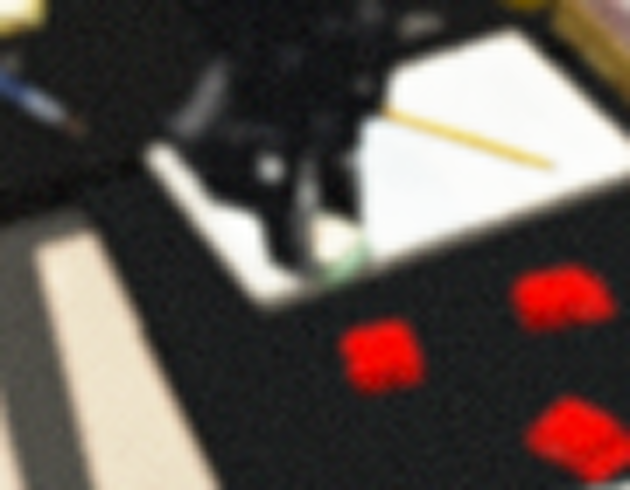

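The crop shows the cassette held level between the fingers at (340,250). Next I'll carry it over the well, turning so that the fingers close along scanner x.

```bash
python3 -m jog '[{"dx":-0.1,"dy":0,"dz":-0.1,"ax":0,"ay":0,"az":0.35,"grip":-0.9},{"dx":-0.2,"dy":-0.07,"dz":-0.15,"ax":0,"ay":0,"az":0.35,"grip":-0.9},{"dx":-0.35,"dy":-0.12,"dz":-0.2,"ax":0,"ay":0,"az":0.35,"grip":-0.9},{"dx":-0.5,"dy":-0.15,"dz":-0.2,"ax":0,"ay":0,"az":0.35,"grip":-0.9},{"dx":-0.6,"dy":-0.18,"dz":-0.2,"ax":0,"ay":0,"az":0.35,"grip":-0.9}]'; python3 - <<'E'
from h import *
k=np.load('sc.npz');W=k['O']+.052*k['ey'];D,R=delta([*W,.14]);print(manip.get_state()['position'],D.round(3),np.degrees(np.arctan2(R[1,1],R[0,1])))
E
```

```text
clock: 4.68
position: [0.4759, 0.1697, 0.1719]
ee_rot: [0.001, 0.676, 0.737, -0.0]
contact_force: [0.2, -0.8, -0.6]
width: 0.0273
gripper_force: 24.8
[0.47591262 0.16968622 0.17190033] [-0.367  0.106  0.128] 4.945895647022038
```

```bash
python3 -m jog '[{"dx":-0.12,"dy":0.04,"dz":0,"ax":0,"ay":0,"az":0.165,"grip":-0.9},{"dx":-0.25,"dy":0.08,"dz":0,"ax":0,"ay":0,"az":0.165,"grip":-0.9},{"dx":-0.36,"dy":0.106,"dz":0.06,"ax":0,"ay":0,"az":0.165,"grip":-0.9},{"dx":-0.367,"dy":0.106,"dz":0.12,"ax":0,"ay":0,"az":0.165,"grip":-0.9},{"dx":-0.367,"dy":0.106,"dz":0.128,"ax":0,"ay":0,"az":0.165,"grip":-0.9}]'; python3 -m jog '[{"dx":0,"dy":0,"dz":0,"ax":0,"ay":0,"az":0,"grip":-0.9},{"dx":0,"dy":0,"dz":0,"ax":0,"ay":0,"az":0,"grip":-0.9}]'; python3 - <<'E'
from h import *
k=np.load('sc.npz');W=k['O']+.052*k['ey'];D,R=delta([*W,.032]);print(manip.get_state()['position'],D.round(3),np.degrees(np.arctan2(R[1,1],R[0,1])))
E
```

```text
clock: 5.1
position: [0.5076, 0.0815, 0.1365]
ee_rot: [-0.002, 0.765, 0.644, -0.003]
contact_force: [-1.1, 0.1, 0.1]
width: 0.0273
gripper_force: 24.8
clock: 5.27
position: [0.5093, 0.0839, 0.1396]
ee_rot: [-0.001, 0.764, 0.646, -0.0]
contact_force: [-0.6, 0.6, 0.2]
width: 0.0269
gripper_force: 24.8
[0.50925768 0.08390429 0.13963291] [-0.012  0.007  0.431] -9.564303217788058
```

```bash
python3 -m jog '[{"dx":-0.012,"dy":0.007,"dz":0.08,"ax":0,"ay":0,"az":0,"grip":-0.9},{"dx":-0.012,"dy":0.007,"dz":0.18,"ax":0,"ay":0,"az":0,"grip":-0.9},{"dx":-0.012,"dy":0.007,"dz":0.28,"ax":0,"ay":0,"az":0,"grip":-0.9},{"dx":-0.012,"dy":0.007,"dz":0.36,"ax":0,"ay":0,"az":0,"grip":-0.9},{"dx":-0.012,"dy":0.007,"dz":0.41,"ax":0,"ay":0,"az":0,"grip":-0.9}]';python3 -m jog '[{"dx":0,"dy":0,"dz":0.005,"ax":0,"ay":0,"az":0,"grip":-0.9},{"dx":0,"dy":0,"dz":0.01,"ax":0,"ay":0,"az":0,"grip":-0.9},{"dx":0,"dy":0,"dz":0.015,"ax":0,"ay":0,"az":0,"grip":-0.9},{"dx":0,"dy":0,"dz":0.02,"ax":0,"ay":0,"az":0,"grip":-0.9},{"dx":0,"dy":0,"dz":0.02,"ax":0,"ay":0,"az":0,"grip":-0.9}]'
```

```text
clock: 5.68
position: [0.5101, 0.0812, 0.0364]
ee_rot: [-0.001, 0.763, 0.646, -0.001]
contact_force: [0.1, -0.1, 0.1]
width: 0.0272
gripper_force: 24.8
clock: 6.1
position: [0.5118, 0.0803, 0.0335]
ee_rot: [0.001, 0.764, 0.646, 0.001]
contact_force: [-0.6, 0.1, 0.2]
width: 0.0269
gripper_force: 24.8
```

```bash
python3 -m jog '[{"dx":0,"dy":0,"dz":0.006,"ax":0,"ay":0,"az":0,"grip":-0.9},{"dx":0,"dy":0,"dz":0.012,"ax":0,"ay":0,"az":0,"grip":-0.9},{"dx":0,"dy":0,"dz":0.012,"ax":0,"ay":0,"az":0,"grip":-0.9},{"dx":0,"dy":0,"dz":0.012,"ax":0,"ay":0,"az":0,"grip":-0.9}]'
```

```text
clock: 6.43
position: [0.5111, 0.08, 0.0296]
ee_rot: [-0.0, 0.764, 0.645, 0.0]
contact_force: [-0.3, 0.1, -0.3]
width: 0.0273
gripper_force: 24.8
```

```bash
python3 -m jog '[{"dx":0,"dy":0,"dz":0.006,"ax":0,"ay":0,"az":0,"grip":-0.9},{"dx":0,"dy":0,"dz":0.006,"ax":0,"ay":0,"az":0,"grip":-0.9}]'; python3 -m jog '[{"dx":0,"dy":0,"dz":0,"ax":0,"ay":0,"az":0,"grip":-0.2},{"dx":0,"dy":0,"dz":0,"ax":0,"ay":0,"az":0,"grip":0.05},{"dx":0,"dy":0,"dz":0,"ax":0,"ay":0,"az":0,"grip":0.05},{"dx":0,"dy":0,"dz":0,"ax":0,"ay":0,"az":0,"grip":0.05}]'; python3 -m jog '[{"dx":0,"dy":0,"dz":-0.05,"ax":0,"ay":0,"az":0,"grip":0.05},{"dx":0,"dy":0,"dz":-0.15,"ax":0,"ay":0,"az":0,"grip":0.05},{"dx":0,"dy":0,"dz":-0.3,"ax":0,"ay":0,"az":0,"grip":0.05},{"dx":0,"dy":0,"dz":-0.44,"ax":0,"ay":0,"az":0,"grip":0.05},{"dx":0,"dy":0,"dz":-0.55,"ax":0,"ay":0,"az":0,"grip":0.05}]'
```

```text
clock: 6.6
position: [0.5113, 0.08, 0.0289]
ee_rot: [0.0, 0.764, 0.645, 0.0]
contact_force: [-1.9, 0.1, 6.8]
width: 0.0272
gripper_force: 25.6
clock: 6.93
position: [0.5111, 0.08, 0.0279]
ee_rot: [-0.0, 0.764, 0.645, -0.0]
contact_force: [0.4, 0.5, -0.5]
width: 0.045
gripper_force: 0.0
clock: 7.35
position: [0.5117, 0.0801, 0.1679]
ee_rot: [0.001, 0.764, 0.645, 0.001]
contact_force: [0.3, 0.1, -0.5]
width: 0.0451
gripper_force: 0.0
```

```bash
python3 -m jog '[{"dx":-0.16,"dy":0,"dz":0,"ax":0,"ay":0,"az":0,"grip":-1},{"dx":-0.32,"dy":0,"dz":0,"ax":0,"ay":0,"az":0,"grip":-1},{"dx":-0.48,"dy":0,"dz":0,"ax":0,"ay":0,"az":0,"grip":-1},{"dx":-0.64,"dy":0,"dz":0,"ax":0,"ay":0,"az":0,"grip":-1},{"dx":-0.78,"dy":0,"dz":0,"ax":0,"ay":0,"az":0,"grip":-1}]';python3 -m jog '[{"dx":0,"dy":0,"dz":0,"ax":0,"ay":0,"az":0,"grip":-1},{"dx":0,"dy":0,"dz":0,"ax":0,"ay":0,"az":0,"grip":-1}]'; python3 - <<'E'
from h import *
k=np.load('sc.npz');W=k['O']-.143*k['ey'];D,R=delta([*W,.082]);print(manip.get_state()['position'],D.round(3),np.degrees(np.arctan2(R[1,1],R[0,1])))
a=snap('side','s6.png')['img'];b=snap('top','t6.png')['img']
f=lambda c:cv2.resize(c,(400,350),interpolation=cv2.INTER_CUBIC)
cv2.imwrite('pics/c6.png',np.hstack([f(a[185:315,180:328]),f(b[165:295,235:383])])[:,:,::-1])
E
```

```text
clock: 7.77
position: [0.4779, -0.1142, 0.1656]
ee_rot: [0.0, 0.764, 0.646, -0.0]
contact_force: [-0.0, 0.4, 0.2]
width: -0.0
gripper_force: 0.0
clock: 7.93
position: [0.4783, -0.1138, 0.1653]
ee_rot: [-0.0, 0.765, 0.644, 0.0]
contact_force: [-0.4, 0.2, 1.2]
width: 0.0
gripper_force: 0.0
[ 0.47825699 -0.11383623  0.16534929] [ 0.008 -0.007  0.333] -9.831050696457112
```

View pics/c6.png

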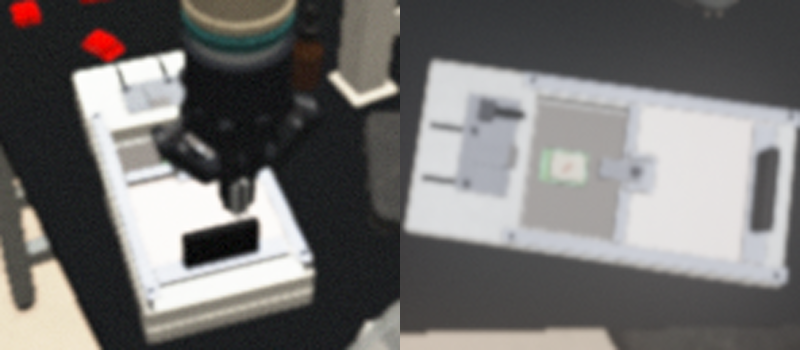

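The top half shows the cassette flat, wax up, inside the well at (567,167). But the top view shows no arm over the bar, so I'll check that numerically.

```bash
python3 - <<'E'
from h import *
a=np.load('pics/top1.png.npz');b=np.load('pics/t6.png.npz');s=np.load('pics/s6.png.npz')
print(proj(b,[.478,-.114,.165]),proj(s,[.478,-.114,.165]),abs(a['world_to_cam']-b['world_to_cam']).max())
m=(abs(a['img'].astype(int)-b['img']).max(2)>40).astype(np.uint8)
for k in cv2.findContours(m,0,1)[0]:
    if cv2.contourArea(k)>30: print(cv2.boundingRect(k))
import glob,time,os
e=manip.get_image('top');m=(abs(a['img'].astype(int)-e['img']).max(2)>40);print(m.sum(),(abs(e['img'].astype(int)-b['img']).max(2)>40).sum())
E
```

```text
[398.78766848 233.92090534] [266.90817129 261.53908581] 0.0
(430, 351, 48, 33)
(431, 300, 63, 67)
(451, 285, 6, 14)
(186, 258, 21, 22)
(453, 253, 22, 31)
(291, 221, 12, 11)
(403, 196, 36, 57)
(487, 158, 23, 26)
(424, 155, 88, 93)
8201 8
```

The arm is where it should be; in the top view it was just outside my crop. I'll descend behind the bar with closed fingers.

```bash
python3 -m jog '[{"dx":0,"dy":-0.006,"dz":0.1,"ax":0,"ay":0,"az":0,"grip":-1},{"dx":0,"dy":-0.006,"dz":0.2,"ax":0,"ay":0,"az":0,"grip":-1},{"dx":0,"dy":-0.006,"dz":0.28,"ax":0,"ay":0,"az":0,"grip":-1},{"dx":0,"dy":-0.006,"dz":0.33,"ax":0,"ay":0,"az":0,"grip":-1},{"dx":0,"dy":-0.006,"dz":0.33,"ax":0,"ay":0,"az":0,"grip":-1}]'; python3 -m jog '[{"dx":0.02,"dy":0,"dz":0,"ax":0,"ay":0,"az":0,"grip":-1},{"dx":0.04,"dy":0,"dz":0,"ax":0,"ay":0,"az":0,"grip":-1},{"dx":0.06,"dy":0,"dz":0,"ax":0,"ay":0,"az":0,"grip":-1},{"dx":0.08,"dy":0,"dz":0,"ax":0,"ay":0,"az":0,"grip":-1},{"dx":0.1,"dy":0,"dz":0,"ax":0,"ay":0,"az":0,"grip":-1}]'
```

```text
clock: 8.5
position: [0.4752, -0.1095, 0.0804]
ee_rot: [-0.003, 0.763, 0.646, -0.001]
contact_force: [0.0, 0.1, -0.3]
width: 0.0001
gripper_force: 0.0
clock: 8.92
position: [0.4823, -0.0872, 0.0841]
ee_rot: [0.001, 0.763, 0.646, 0.0]
contact_force: [-0.3, -2.3, 0.6]
width: 0.0003
gripper_force: 0.9
```

```bash
python3 -m jog '[{"dx":0.02,"dy":0,"dz":0,"ax":0,"ay":0,"az":0,"grip":-1},{"dx":0.04,"dy":0,"dz":0,"ax":0,"ay":0,"az":0,"grip":-1},{"dx":0.06,"dy":0,"dz":0,"ax":0,"ay":0,"az":0,"grip":-1},{"dx":0.08,"dy":0,"dz":0,"ax":0,"ay":0,"az":0,"grip":-1},{"dx":0.1,"dy":0,"dz":0,"ax":0,"ay":0,"az":0,"grip":-1}]';python3 -m jog '[{"dx":0.02,"dy":0,"dz":0,"ax":0,"ay":0,"az":0,"grip":-1},{"dx":0.04,"dy":0,"dz":0,"ax":0,"ay":0,"az":0,"grip":-1},{"dx":0.06,"dy":0,"dz":0,"ax":0,"ay":0,"az":0,"grip":-1},{"dx":0.075,"dy":0,"dz":0,"ax":0,"ay":0,"az":0,"grip":-1},{"dx":0.085,"dy":0,"dz":0,"ax":0,"ay":0,"az":0,"grip":-1}]'; python3 - <<'E'
from h import *
k=np.load('sc.npz');s=manip.get_state();p=s['position'][:2]-k['O'];print('scanner xy',p@k['ex'],p@k['ey'])
t=snap('top','t7.png');a=snap('side','s7.png')['img']
f=lambda c:cv2.resize(c,(400,350),interpolation=cv2.INTER_CUBIC)
cv2.imwrite('pics/c7.png',np.hstack([f(a[185:315,180:328]),f(t['img'][165:295,235:383])])[:,:,::-1])
E
```

```text
clock: 9.33
position: [0.4857, -0.0623, 0.0831]
ee_rot: [0.0, 0.764, 0.645, 0.0]
contact_force: [0.5, -1.4, 1.2]
width: -0.0001
gripper_force: 0.9
clock: 9.75
position: [0.4891, -0.0411, 0.083]
ee_rot: [-0.0, 0.764, 0.646, 0.0]
contact_force: [-0.2, -2.1, 0.6]
width: 0.0002
gripper_force: 0.8
scanner xy -2.8932024112415366e-05 -0.0715923740800161
```

View pics/c7.png

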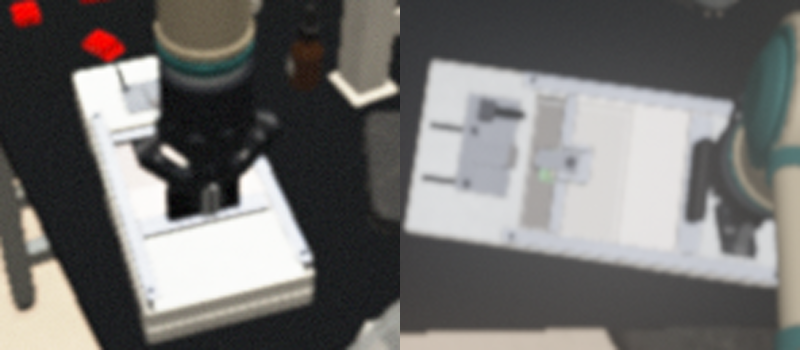

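The top half shows the window at about 61 mm, with the catch nose at (537,155) about 17 mm short of the tooth at (517,153). I'll creep forward watching the force.

```bash
python3 -m jog '[{"dx":0.012,"dy":0,"dz":0,"ax":0,"ay":0,"az":0,"grip":-1},{"dx":0.024,"dy":0,"dz":0,"ax":0,"ay":0,"az":0,"grip":-1},{"dx":0.036,"dy":0,"dz":0,"ax":0,"ay":0,"az":0,"grip":-1},{"dx":0.044,"dy":0,"dz":0,"ax":0,"ay":0,"az":0,"grip":-1},{"dx":0.048,"dy":0,"dz":0,"ax":0,"ay":0,"az":0,"grip":-1}]';python3 -m jog '[{"dx":0.004,"dy":0,"dz":0,"ax":0,"ay":0,"az":0,"grip":-1},{"dx":0.008,"dy":0,"dz":0,"ax":0,"ay":0,"az":0,"grip":-1},{"dx":0.012,"dy":0,"dz":0,"ax":0,"ay":0,"az":0,"grip":-1},{"dx":0.016,"dy":0,"dz":0,"ax":0,"ay":0,"az":0,"grip":-1}]'
```

```text
clock: 10.27
position: [0.4905, -0.0295, 0.0828]
ee_rot: [-0.001, 0.764, 0.646, -0.0]
contact_force: [-0.7, -1.4, -1.4]
width: -0.0001
gripper_force: 0.8
clock: 10.6
position: [0.4915, -0.0259, 0.083]
ee_rot: [-0.0, 0.764, 0.645, -0.0]
contact_force: [-1.2, -1.3, -1.4]
width: 0.0
gripper_force: 0.8
```

```bash
python3 -m jog '[{"dx":0.003,"dy":0,"dz":0,"ax":0,"ay":0,"az":0,"grip":-1},{"dx":0.006,"dy":0,"dz":0,"ax":0,"ay":0,"az":0,"grip":-1},{"dx":0.009,"dy":0,"dz":0,"ax":0,"ay":0,"az":0,"grip":-1},{"dx":0.012,"dy":0,"dz":0,"ax":0,"ay":0,"az":0,"grip":-1}]'
```

```text
clock: 10.93
position: [0.4922, -0.0231, 0.0831]
ee_rot: [0.0, 0.764, 0.646, -0.0]
contact_force: [-1.0, -3.8, -0.7]
width: 0.0
gripper_force: 1.9
```

```bash
python3 -m jog '[{"dx":0.003,"dy":0,"dz":0,"ax":0,"ay":0,"az":0,"grip":-1},{"dx":0.006,"dy":0,"dz":0,"ax":0,"ay":0,"az":0,"grip":-1},{"dx":0.009,"dy":0,"dz":0,"ax":0,"ay":0,"az":0,"grip":-1},{"dx":0.012,"dy":0,"dz":0,"ax":0,"ay":0,"az":0,"grip":-1}]'
```

```text
clock: 11.27
position: [0.4925, -0.0211, 0.0831]
ee_rot: [0.001, 0.763, 0.646, -0.001]
contact_force: [-2.0, -5.4, -0.3]
width: -0.0004
gripper_force: 2.9
```

```bash
python3 -m jog '[{"dx":0.003,"dy":0,"dz":0,"ax":0,"ay":0,"az":0,"grip":-1},{"dx":0.006,"dy":0,"dz":0,"ax":0,"ay":0,"az":0,"grip":-1},{"dx":0.008,"dy":0,"dz":0,"ax":0,"ay":0,"az":0,"grip":-1}]'
```

```text
clock: 11.52
position: [0.4929, -0.0192, 0.0831]
ee_rot: [0.001, 0.763, 0.646, -0.001]
contact_force: [-2.7, -6.2, 0.5]
width: 0.0001
gripper_force: 3.0
```

```bash
python3 -m jog '[{"dx":0.003,"dy":0,"dz":0,"ax":0,"ay":0,"az":0,"grip":-1},{"dx":0.006,"dy":0,"dz":0,"ax":0,"ay":0,"az":0,"grip":-1},{"dx":0.008,"dy":0,"dz":0,"ax":0,"ay":0,"az":0,"grip":-1}]'
```

```text
clock: 11.77
position: [0.4933, -0.0171, 0.0831]
ee_rot: [0.001, 0.764, 0.646, -0.001]
contact_force: [-2.0, -4.2, 0.5]
width: 0.0
gripper_force: 2.4
```

```bash
python3 -m jog '[{"dx":0.002,"dy":0,"dz":0,"ax":0,"ay":0,"az":0,"grip":-1},{"dx":0.004,"dy":0,"dz":0,"ax":0,"ay":0,"az":0,"grip":-1},{"dx":0.005,"dy":0,"dz":0,"ax":0,"ay":0,"az":0,"grip":-1}]'
```

```text
clock: 12.02
position: [0.4936, -0.0147, 0.083]
ee_rot: [-0.0, 0.764, 0.645, 0.0]
contact_force: [-2.0, -2.6, -0.0]
width: 0.0
gripper_force: 1.1
```

```bash
python3 -m jog '[{"dx":0.001,"dy":0,"dz":0,"ax":0,"ay":0,"az":0,"grip":-1},{"dx":0.002,"dy":0,"dz":0,"ax":0,"ay":0,"az":0,"grip":-1},{"dx":0.003,"dy":0,"dz":0,"ax":0,"ay":0,"az":0,"grip":-1},{"dx":0.003,"dy":0,"dz":0,"ax":0,"ay":0,"az":0,"grip":-1}]'
```

```text
clock: 12.35
position: [0.4938, -0.0138, 0.0831]
ee_rot: [-0.0, 0.764, 0.645, 0.0]
contact_force: [-1.2, -1.3, -1.3]
width: -0.0001
gripper_force: 0.8
```

```bash
python3 -m jog '[{"dx":0.001,"dy":0,"dz":0,"ax":0,"ay":0,"az":0,"grip":-1},{"dx":0.002,"dy":0,"dz":0,"ax":0,"ay":0,"az":0,"grip":-1},{"dx":0.003,"dy":0,"dz":0,"ax":0,"ay":0,"az":0,"grip":-1},{"dx":0.003,"dy":0,"dz":0,"ax":0,"ay":0,"az":0,"grip":-1}]'
```

```text
clock: 12.68
position: [0.4939, -0.0133, 0.0831]
ee_rot: [0.0, 0.764, 0.645, 0.0]
contact_force: [-1.0, -2.2, -1.5]
width: 0.0004
gripper_force: 0.9
```

```bash
python3 -m jog '[{"dx":0.001,"dy":0,"dz":0,"ax":0,"ay":0,"az":0,"grip":-1},{"dx":0.002,"dy":0,"dz":0,"ax":0,"ay":0,"az":0,"grip":-1},{"dx":0.003,"dy":0,"dz":0,"ax":0,"ay":0,"az":0,"grip":-1},{"dx":0.003,"dy":0,"dz":0,"ax":0,"ay":0,"az":0,"grip":-1}]'
```

```text
clock: 13.02
position: [0.494, -0.0125, 0.0831]
ee_rot: [-0.0, 0.764, 0.645, 0.0]
contact_force: [-0.5, -1.7, -1.4]
width: 0.0002
gripper_force: 0.8
```

```bash
python3 -m jog '[{"dx":0.001,"dy":0,"dz":0,"ax":0,"ay":0,"az":0,"grip":-1},{"dx":0.002,"dy":0,"dz":0,"ax":0,"ay":0,"az":0,"grip":-1},{"dx":0.002,"dy":0,"dz":0,"ax":0,"ay":0,"az":0,"grip":-1}]'
```

```text
clock: 13.27
position: [0.4941, -0.0119, 0.083]
ee_rot: [-0.0, 0.764, 0.645, 0.0]
contact_force: [-0.7, -1.0, -0.7]
width: 0.0002
gripper_force: 0.5
```

```bash
python3 -m jog '[{"dx":0.001,"dy":0,"dz":0,"ax":0,"ay":0,"az":0,"grip":-1},{"dx":0.002,"dy":0,"dz":0,"ax":0,"ay":0,"az":0,"grip":-1},{"dx":0.003,"dy":0,"dz":0,"ax":0,"ay":0,"az":0,"grip":-1},{"dx":0.003,"dy":0,"dz":0,"ax":0,"ay":0,"az":0,"grip":-1}]'
```

```text
clock: 13.6
position: [0.4946, -0.0111, 0.0832]
ee_rot: [0.0, 0.764, 0.645, 0.001]
contact_force: [0.7, 0.1, -1.3]
width: 0.0001
gripper_force: 0.0
```

```bash
python3 -m jog '[{"dx":0.001,"dy":0,"dz":0,"ax":0,"ay":0,"az":0,"grip":-1},{"dx":0.002,"dy":0,"dz":0,"ax":0,"ay":0,"az":0,"grip":-1},{"dx":0.003,"dy":0,"dz":0,"ax":0,"ay":0,"az":0,"grip":-1}]'
```

```text
clock: 13.85
position: [0.4944, -0.0105, 0.0831]
ee_rot: [0.0, 0.764, 0.645, 0.0]
contact_force: [-0.1, 0.0, 0.0]
width: 0.0
gripper_force: 0.0
```

The contact force has vanished, which may mean the catch dropped and pulled the window forward. I'll check gently by feel.

```bash
python3 -m jog '[{"dx":0.001,"dy":0,"dz":0,"ax":0,"ay":0,"az":0,"grip":-1},{"dx":0.002,"dy":0,"dz":0,"ax":0,"ay":0,"az":0,"grip":-1},{"dx":0.002,"dy":0,"dz":0,"ax":0,"ay":0,"az":0,"grip":-1}]'; python3 - <<'E'
from h import *
t=snap('top','t8.png');a=snap('side','s8.png')['img']
f=lambda c,w:cv2.resize(c,(w,500),interpolation=cv2.INTER_CUBIC)
cv2.imwrite('pics/c8.png',np.hstack([f(a[190:265,200:260],400),f(t['img'][190:265,255:315],400)])[:,:,::-1])
E
```

```text
clock: 14.1
position: [0.4944, -0.0101, 0.0831]
ee_rot: [-0.0, 0.764, 0.646, 0.0]
contact_force: [0.2, -0.6, 0.3]
width: 0.0
gripper_force: 0.0
```

View pics/c8.png

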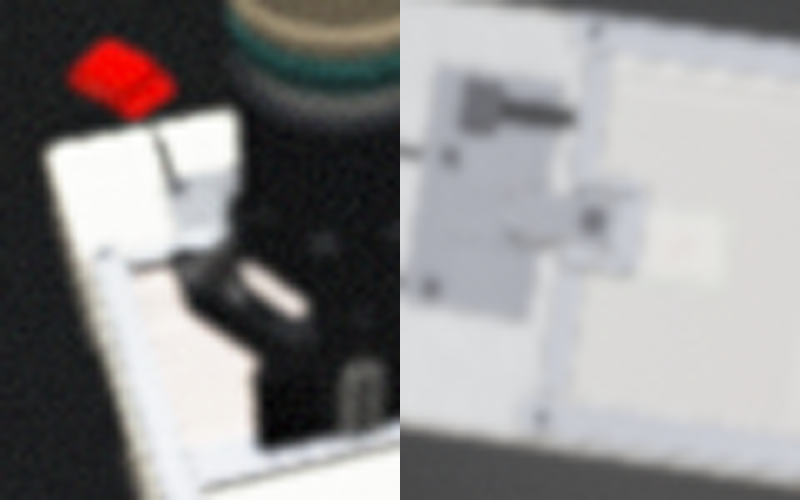

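The top half shows the window's leading edge (x≈578) against the buffer rod tip (575,115) and the catch nose over the tooth. I'll feel for a stiff stop in tiny steps.

```bash
python3 -m jog '[{"dx":0.001,"dy":0,"dz":0,"ax":0,"ay":0,"az":0,"grip":-1},{"dx":0.002,"dy":0,"dz":0,"ax":0,"ay":0,"az":0,"grip":-1},{"dx":0.002,"dy":0,"dz":0,"ax":0,"ay":0,"az":0,"grip":-1}]'
```

```text
clock: 14.45
position: [0.4945, -0.0096, 0.083]
ee_rot: [-0.0, 0.764, 0.646, 0.0]
contact_force: [0.1, 0.5, -0.7]
width: -0.0001
gripper_force: 0.0
```

```bash
python3 -m jog '[{"dx":0.001,"dy":0,"dz":0,"ax":0,"ay":0,"az":0,"grip":-1},{"dx":0.002,"dy":0,"dz":0,"ax":0,"ay":0,"az":0,"grip":-1},{"dx":0.002,"dy":0,"dz":0,"ax":0,"ay":0,"az":0,"grip":-1}]'
```

```text
clock: 14.7
position: [0.4945, -0.0095, 0.083]
ee_rot: [0.0, 0.764, 0.646, -0.0]
contact_force: [0.4, -2.6, -0.2]
width: -0.0
gripper_force: 0.9
```

```bash
python3 -m jog '[{"dx":0.001,"dy":0,"dz":0,"ax":0,"ay":0,"az":0,"grip":-1},{"dx":0.002,"dy":0,"dz":0,"ax":0,"ay":0,"az":0,"grip":-1},{"dx":0.002,"dy":0,"dz":0,"ax":0,"ay":0,"az":0,"grip":-1}]'
```

```text
clock: 14.95
position: [0.4945, -0.0094, 0.0831]
ee_rot: [0.0, 0.764, 0.646, -0.0]
contact_force: [-0.8, -4.5, 0.8]
width: -0.0002
gripper_force: 2.4
```

```bash
python3 -m jog '[{"dx":0.001,"dy":0,"dz":0,"ax":0,"ay":0,"az":0,"grip":-1},{"dx":0.002,"dy":0,"dz":0,"ax":0,"ay":0,"az":0,"grip":-1},{"dx":0.003,"dy":0,"dz":0,"ax":0,"ay":0,"az":0,"grip":-1},{"dx":0.003,"dy":0,"dz":0,"ax":0,"ay":0,"az":0,"grip":-1}]'
```

```text
clock: 15.28
position: [0.4946, -0.009, 0.0831]
ee_rot: [0.001, 0.764, 0.646, -0.001]
contact_force: [-1.8, -5.6, 0.4]
width: 0.0001
gripper_force: 3.2
```

```bash
python3 -m jog '[{"dx":0.001,"dy":0,"dz":0,"ax":0,"ay":0,"az":0,"grip":-1},{"dx":0.002,"dy":0,"dz":0,"ax":0,"ay":0,"az":0,"grip":-1},{"dx":0.002,"dy":0,"dz":0,"ax":0,"ay":0,"az":0,"grip":-1}]'
```

```text
clock: 15.53
position: [0.4946, -0.0089, 0.0831]
ee_rot: [0.001, 0.763, 0.646, -0.001]
contact_force: [-1.6, -6.4, 0.7]
width: -0.0002
gripper_force: 3.7
```

```bash
python3 -m jog '[{"dx":0.001,"dy":0,"dz":0,"ax":0,"ay":0,"az":0,"grip":-1},{"dx":0.002,"dy":0,"dz":0,"ax":0,"ay":0,"az":0,"grip":-1},{"dx":0.002,"dy":0,"dz":0,"ax":0,"ay":0,"az":0,"grip":-1}]'
```

```text
clock: 15.78
position: [0.4946, -0.0087, 0.0831]
ee_rot: [0.001, 0.763, 0.646, -0.001]
contact_force: [-0.6, -8.0, 0.7]
width: -0.0003
gripper_force: 4.2
```

```bash
python3 -m jog '[{"dx":0.001,"dy":0,"dz":0,"ax":0,"ay":0,"az":0,"grip":-1},{"dx":0.002,"dy":0,"dz":0,"ax":0,"ay":0,"az":0,"grip":-1},{"dx":0.002,"dy":0,"dz":0,"ax":0,"ay":0,"az":0,"grip":-1}]'
```

```text
clock: 16.03
position: [0.4947, -0.0085, 0.0831]
ee_rot: [0.001, 0.763, 0.646, -0.002]
contact_force: [-1.7, -9.1, 1.5]
width: 0.0001
gripper_force: 4.6
```

```bash
python3 -m jog '[{"dx":0.001,"dy":0,"dz":0,"ax":0,"ay":0,"az":0,"grip":-1},{"dx":0.002,"dy":0,"dz":0,"ax":0,"ay":0,"az":0,"grip":-1},{"dx":0.002,"dy":0,"dz":0,"ax":0,"ay":0,"az":0,"grip":-1}]'
```

```text
clock: 16.28
position: [0.4947, -0.0083, 0.0831]
ee_rot: [0.001, 0.763, 0.646, -0.002]
contact_force: [-2.1, -10.9, 0.4]
width: -0.0001
gripper_force: 5.1
```

```bash
for i in 1 2 3 4; do python3 -m jog '[{"dx":-0.002,"dy":0,"dz":0,"ax":0,"ay":0,"az":0,"grip":-1},{"dx":-0.004,"dy":0,"dz":0,"ax":0,"ay":0,"az":0,"grip":-1},{"dx":-0.004,"dy":0,"dz":0,"ax":0,"ay":0,"az":0,"grip":-1}]' | egrep 'pos|force'; done
```

```text
position: [0.4947, -0.0084, 0.0831]
contact_force: [-0.8, -7.0, 0.0]
gripper_force: 3.6
position: [0.4946, -0.0087, 0.0831]
contact_force: [-1.0, -5.3, 0.4]
gripper_force: 2.8
position: [0.4945, -0.009, 0.083]
contact_force: [-1.2, -3.6, -0.8]
gripper_force: 2.0
position: [0.4945, -0.0094, 0.083]
contact_force: [-0.3, -1.0, 0.1]
gripper_force: 0.5
```

The curve fits plain buffer stiffness, so whether it is latched is unclear. I'll do a gentle pull test on the bar's +y face.

```bash
python3 -m jog '[{"dx":-0.05,"dy":0,"dz":0,"ax":0,"ay":0,"az":0,"grip":-1},{"dx":-0.06,"dy":0,"dz":-0.1,"ax":0,"ay":0,"az":0,"grip":-1},{"dx":-0.06,"dy":0,"dz":-0.2,"ax":0,"ay":0,"az":0,"grip":-1},{"dx":-0.06,"dy":0,"dz":-0.24,"ax":0,"ay":0,"az":0,"grip":-1},{"dx":0.06,"dy":0,"dz":-0.24,"ax":0,"ay":0,"az":0,"grip":-1}]'|grep pos;  python3 -m jog '[{"dx":0.1,"dy":0,"dz":0,"ax":0,"ay":0,"az":0,"grip":-1},{"dx":0.14,"dy":0,"dz":0,"ax":0,"ay":0,"az":0,"grip":-1},{"dx":0.14,"dy":0,"dz":0.1,"ax":0,"ay":0,"az":0,"grip":-1},{"dx":0.14,"dy":0,"dz":0.2,"ax":0,"ay":0,"az":0,"grip":-1},{"dx":0.14,"dy":0,"dz":0.24,"ax":0,"ay":0,"az":0,"grip":-1}]'; python3 -m jog '[{"dx":-0.01,"dy":0,"dz":0,"ax":0,"ay":0,"az":0,"grip":-1},{"dx":-0.02,"dy":0,"dz":0,"ax":0,"ay":0,"az":0,"grip":-1},{"dx":-0.03,"dy":0,"dz":0,"ax":0,"ay":0,"az":0,"grip":-1},{"dx":-0.03,"dy":0,"dz":0,"ax":0,"ay":0,"az":0,"grip":-1}]'
```

```text
position: [0.4991, 0.002, 0.1457]
clock: 18.12
position: [0.5005, 0.0401, 0.0803]
ee_rot: [-0.002, 0.763, 0.646, -0.002]
contact_force: [-1.0, 0.6, 1.1]
width: 0.0001
gripper_force: 0.0
clock: 18.45
position: [0.5025, 0.0312, 0.0842]
ee_rot: [0.001, 0.764, 0.645, 0.001]
contact_force: [-1.0, 0.1, 0.9]
width: -0.0002
gripper_force: 0.0
```

```bash
for i in 1 2 3 4 5; do python3 -m jog '[{"dx":-0.003,"dy":0,"dz":0,"ax":0,"ay":0,"az":0,"grip":-1},{"dx":-0.006,"dy":0,"dz":0,"ax":0,"ay":0,"az":0,"grip":-1},{"dx":-0.006,"dy":0,"dz":0,"ax":0,"ay":0,"az":0,"grip":-1}]'|egrep 'pos|force'; done
```

```text
position: [0.5016, 0.0303, 0.0836]
contact_force: [-0.8, 1.1, 0.9]
gripper_force: 0.0
position: [0.501, 0.029, 0.0831]
contact_force: [0.0, 0.6, -1.0]
gripper_force: 0.0
position: [0.5007, 0.0275, 0.083]
contact_force: [0.3, 0.3, 1.0]
gripper_force: 0.0
position: [0.5005, 0.026, 0.083]
contact_force: [-0.0, -0.8, 0.5]
gripper_force: 0.0
position: [0.5002, 0.0245, 0.083]
contact_force: [-0.0, 0.0, -0.4]
gripper_force: 0.0
```

```bash
for i in 1 2 3 4; do python3 -m jog '[{"dx":-0.002,"dy":0,"dz":0,"ax":0,"ay":0,"az":0,"grip":-1},{"dx":-0.004,"dy":0,"dz":0,"ax":0,"ay":0,"az":0,"grip":-1},{"dx":-0.004,"dy":0,"dz":0,"ax":0,"ay":0,"az":0,"grip":-1}]'|egrep 'pos|force'; done
```

```text
position: [0.5002, 0.024, 0.0831]
contact_force: [-0.0, 1.8, -1.0]
gripper_force: 0.9
position: [0.5001, 0.0238, 0.083]
contact_force: [1.1, 5.6, 0.4]
gripper_force: 2.8
position: [0.5001, 0.0237, 0.0831]
contact_force: [1.9, 8.5, -0.5]
gripper_force: 4.1
position: [0.5001, 0.0236, 0.0831]
contact_force: [1.9, 11.2, 0.2]
gripper_force: 5.5
```

The window holds against an 11 N pull with almost no movement, so it is latched. I'll back off, lift clear, check the force reading and the well, then hand in.

```bash
python3 -m jog '[{"dx":0.02,"dy":0,"dz":0,"ax":0,"ay":0,"az":0,"grip":-1},{"dx":0.05,"dy":0,"dz":-0.05,"ax":0,"ay":0,"az":0,"grip":-1},{"dx":0.06,"dy":0,"dz":-0.2,"ax":0,"ay":0,"az":0,"grip":-1},{"dx":0.06,"dy":0,"dz":-0.35,"ax":0,"ay":0,"az":0,"grip":-1},{"dx":0.06,"dy":0,"dz":-0.45,"ax":0,"ay":0,"az":0,"grip":-1}]'; python3 -m jog '[{"dx":0,"dy":0,"dz":0,"ax":0,"ay":0,"az":0,"grip":-1},{"dx":0,"dy":0,"dz":0,"ax":0,"ay":0,"az":0,"grip":-1},{"dx":0,"dy":0,"dz":0,"ax":0,"ay":0,"az":0,"grip":-1}]'; python3 -c "
from rig import manip
print(manip.sign_off())"
```

```text
clock: 21.12
position: [0.503, 0.0349, 0.1985]
ee_rot: [0.002, 0.764, 0.646, 0.001]
contact_force: [0.3, 0.5, 0.2]
width: -0.0002
gripper_force: 0.0
clock: 21.37
position: [0.5012, 0.0351, 0.1949]
ee_rot: [-0.0, 0.764, 0.646, -0.001]
contact_force: [-0.8, 0.2, -1.0]
width: -0.0002
gripper_force: 0.0
the job is handed in; nothing more can be done
None
```

The job is handed in at 21.4 s, with no verdict returned: the cassette lay flat and wax up in the well when last seen, the window held shut against an 11 N pull, the buffer took an estimated 1.4 mm at most, and I never touched the mould, roll or dropper.

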